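Put the work lamp's battery pack on charge

TASK

One battery pack is lying loose in its charger, held nose-up by the sprung contacts. Press its nose down flat and, keeping it pressed, slide it forward under the two lips and the leaf spring until it is fully home against the end stop and the spring has dropped into its groove; then let go. Do it by pressing and pushing only, without picking the pack up, and leave everything else on the bench where it is.

Things in the scene. Friction and masses are not known exactly. Their poses are not given: they have to be found in the camera images.
- charger: fixed dark grey bench charger, 213 x 98 x 66 mm, red lamp on its housing. Origin: on the bench, exactly below the pack's origin when the pack is home; x points along the slide to the end stop (its face at x = 55 mm), y left, z up. The end stop is 49 mm high, the housing behind it (x = 81 to 117 mm) 66 mm
- bay_floor (a point): point on the charger's flat bay floor, 24 mm above the bench, charger x = -30 mm. The floor runs from x = -96 to 55 mm between side guides 75 mm apart and 14 mm high; two brass sprung contacts at x = 8, y = +-22 mm stand 8 mm out of it and go down under the pack. Two small orange keepers on the guides (x = -58 to -30 mm) keep the pack's tail down once it is home
- lip_mouth (a point): middle of the mouth between two orange lips of the charger, level with their underside: charger x = 30 mm, 47 mm above the bench. The lips are 5 mm thick, reach to x = 56 mm and leave 30 mm open between them, where the leaf spring is
- pack: loose black battery pack with orange end cap and ridge, 110 (x) x 72 (y; 66 along the body) x 32 mm, 0.28 to 0.44 kg, in the charger's bay. Origin: middle of its underside; x points to its nose, z up. Deck 32 mm above the underside, x = -55 to 25 mm; nose (x = 25 to 55 mm) 20 mm high with ramp and cross groove. Starts 30 to 38 mm short of home, rear edge on the bay floor, nose lifted by the contacts
- press_point (a point): point on the pack's ribbed thumb rest, on the deck at pack x = -3 mm. Just ahead of it an orange ridge, 6 mm thick (x = 14 to 20 mm), 48 mm wide and 7 mm high, crosses the deck: a fingertip pressing on the thumb rest pushes against it
- nose (a point): middle of the lower front edge of the pack's nose (pack x = 55 mm, underside). At the start lifted 8 to 9 mm, so that the nose would strike the lips; with the pack flat it is 24 mm above the bench and the nose clears the lips by 3 mm. About 12 N on the thumb rest presses it flat; sliding home takes up to 15 N more, most at the spring, 2 to 10 mm before home
- leaf (a joint): the steel leaf spring, 20 mm wide, between the two lips: angle in rad by which it is lifted, 0 at rest, about 0.1 while it rides over the nose, about 0.03 to 0.05 when it has dropped into the pack's groove, where it keeps the pack down
- leaf_bend (a point): lowest point of the leaf spring's bend, at charger x = 42 mm, 41 mm above the bench at rest
- other_charger: fixed second charger, the same as the first, green lamp, with a pack already home in it (cannot move). Origin and axes as for the charger
- spare_pack: bystander: loose pack of the same size with blue cap and ridge, on the bench; origin in the middle of its underside
- work_lamp: bystander: black bar-shaped work lamp, 190 x 35 x 28 mm, lying along its x; origin under its middle
- oil_filter: bystander: blue and white oil filter can, 76 mm across, 92 mm high, standing; origin under its middle
- spray_can: bystander: red spray can, 62 mm across, 190 mm high, standing; origin under its middle
- grease_tube: bystander: grey grease cartridge with yellow cap, 56 mm across, 235 mm high, standing; origin under its middle
- wrench: bystander: steel wrench, 190 mm long, lying along its x; origin under its middle
- screwdriver: bystander: screwdriver, 200 mm long, lying along its x; origin under its middle
Mind the look-alikes: they are no part of the job. Leave any pink or yellow look-alike of the pack alone.

How it is judged:
On the way, in this order (a step that is already met when the one before it is completed fails the run):
1. the nose is pressed down flat in the bay and starts under the lips (z of nose in the frame of charger below 0.028 m and x of pack in the frame of charger below -0.01 m), for 0.05 s.
2. the nose passes under the leaf spring and lifts it (value of joint leaf above 0.07 rad and x of pack in the frame of charger above -0.012 m), for 0.02 s.
At the end, for the whole second after the job is handed in: The pack lies within 3 mm of home along the bay, within 4 mm across it, nose down (underside at most 4 mm off the bay floor), less than 0.06 rad tilted, at rest, with the leaf spring in its groove (leaf between 0.012 and 0.075 rad) (x of pack in the frame of charger between -0.003 and 0.003 m and y of pack in the frame of charger between -0.004 and 0.004 m and z of nose in the frame of charger below 0.028 m and angle between pack's own z axis and vertical below 0.06 rad and value of joint leaf between 0.012 and 0.075 rad and linear speed of pack below 0.01 m/s); the robot touches nothing.
It fails at once if the pack is lifted out of the bay or carried (z of pack in the frame of charger above 0.04 m or x of pack in the frame of charger below -0.075 m or angle between pack's own z axis and vertical above 0.3 rad).
It fails at once if something else on the bench is moved by more than 20 mm (distance of any of spare_pack, work_lamp, oil_filter, spray_can, grease_tube, wrench, screwdriver from where it was at the start of the episode above 0.02 m).
It also fails if it takes over 35 s, if anything falls off the work surface, if the arm or the gripper's body presses on something with over 40 N, if the wrist force passes 120 N, or if a joint passes its speed limit or range.

ROBOT

A 7-joint arm with a two-finger parallel gripper is mounted at the origin on the work surface. World frame = base frame: x ahead of the robot, y to its left, z up, the work surface at z = 0. Lengths are in m, angles in rad, forces in N, time in s.
With the tool pointing down it reaches from about 0.4 to 0.85 m from the base axis. Payload 4.5 kg.
Tool frame: the origin (TCP) lies on the mounting face of the last link; the fingertips stand ctrl.tips_ahead ahead of it and the grasp point (between the pads) lies 155 mm ahead of it (ctrl.tips_ahead is the distance from the TCP to the fingertips, in m); z points along the fingers, y is the direction in which the jaws open and shut (so a half turn about z gives the same grasp; the last joint's range is limited). The gripper opens to 85 mm and grips with 20 to 120 N. Pads are 22 mm wide; open, the fingers measure 114 mm over their backs; the gripper's body (76 mm by 85 mm) begins 54 mm behind the grasp point. The pads swing forward as they close: fully open they stand 13 mm farther back than shut.
Start: joints at [1.381, 0.689, -0.195, 1.565, 0.157, 0.902, -0.215], TCP at [0.139, -0.609, 0.405] pointing down, gripper open.
Joint ranges: [-3.01, 3.01], [-0.46, 2.08], [-1.47, 1.51], [0.13, 2.56], [-1, 4.14], [0.04, 2.09], [-2.66, 2.66]. Speed limits (rad/s): [2.57, 2.57, 3.14, 3.14, 3.14, 3.14, 3.14].

INTERFACE

Orientations are given as a unit quaternion [w, x, y, z].
In Python, from cell import ctrl gives the robot as it stands. The module is installed in compiled form; this text tells all that it offers.
- The arm moves only by the tool carry_out, never from a script. Its argument "steps" is a list of rows, each a list of 3 entries, a list of its own where there are three numbers: the turn, a rotation vector about the tool's x, y, z in degrees, then the shift along the tool's x, y, z in m, then the opening in per cent of the stroke, from 0 (shut) to 100 (fully open). A call has 1 to 5 rows; each row shifts and turns the commanded pose from where the row before left it, along the tool's axes as they then stand; what a row does not reach is not made up. A row lasts 1/10 s, in which the tool goes at most 50 mm and 8.59 degrees, less where a joint would pass 70% of its speed; a pose out of reach is approached as far as the arm can. A call is refused whole if a number of a shift passes 0.05 or a number of a turn 8.59, either way. A call with a gripper value outside its range is refused whole. The fingers move at their own pace and stop on an object; "force" is the grip in N (left out, the last holds). Time passes only in rows, so rows that do not move let the fingers close. It gives the time, the measured TCP pose, the force and the opening at its end, in the units of the state.
- ctrl.get_state(): the state, without advancing time (a new reading comes with each control period).
- ctrl.snapshot(name): name is "scene" or "top" or "wrist"; returns the picture (480x640x3 uint8, blue, green, red); there is no depth.
- ctrl.calibration(name): a dict with "mtx" (3x3 intrinsics, pixels), "world_to_cam" (4x4, takes a point from world to camera coordinates). Camera axes: x right, y up, looking along -z (the intrinsics and any distortion apply to the point x, -y, -z); pixel columns grow to the right and rows downward; lengths in m; the calibration is good to about 2 mm. A picture is of the moment at which its call begins: read the wrist's pose just before it. calibration takes no time and is no camera call; for the wrist camera it gives the pose at the moment of the call.
- ctrl.finish_job(): hands the job in, once; it reports no verdict.
Trained networks look in the newest picture that a camera, given by its name, has taken for a name from the list of things; names that differ only in an ending like _2 or _b are one class to them, and where a whole thing is asked for, a point or a joint stands for the part that bears it (a point fixed in the world has none). Each returns a list of dicts, best first, with "confidence" (0 to 1); they miss things now and then, are a little off and sometimes report something else, mostly with a low value. They report only what shows in the picture. A call takes as long as a camera call. They do not tell look-alikes from the thing itself.
- ctrl.search_frame(camera, label): "uv" ([column, row] in pixels, amid what is visible of it).
- ctrl.masks_of(camera, label): "region" (480x640 bool, what is visible of it) and "uv" ([column, row] in pixels, amid what is visible of it).
- ctrl.mark_of(camera, label): "uv" ([column, row] in pixels: a listed point, or the origin of a listed thing).
The state is a dict: "clock": time; "qpos": joint angles; "joint_vel": joint speeds; "joint_torque": joint torques, N m; "tool_pos": TCP position; "orientation": TCP orientation; "force": force on the tool from outside, world axes, zero at the start; "torque": the same for the moment, N m; "width": finger opening in m.
Only numpy, scipy, OpenCV 4.12 (cv2) and the standard library are available. Lean on these libraries where they do the work, as an engineer would, in place of code of your own. Each camera call takes 0.05 s, during which the arm holds its last target. There are 200 camera calls.

## Working session

There is one attempt and no reset: what is moved stays moved. The work goes in short steps, Python scripts to look and compute and a tool call to move; the robot and the scene stay as the last step left them, time stands still between calls to the robot, and variables do not carry over. Pictures are saved under pics/ and viewed, about 8 in all and at most 12, crops included, and the job is handed in when it is done.

Besides the shell and the picture viewer there is one more tool, called by a JSON object that holds its "op" and its "data", one argument or row to a line. carry_out: Moves the arm, as the interface text tells. Its arguments: {"type":"object","properties":{"steps":{"type":"array"},"force":{"type":"number"}},"required":["steps"]}

```bash
mkdir -p pics
cat > h.py <<'E'
import numpy as np, cv2
from cell import ctrl
from scipy.spatial.transform import Rotation as R
def ray(cam,uv):
    c=ctrl.calibration(cam);K=np.array(c["mtx"]);T=np.array(c["world_to_cam"])
    d=np.linalg.inv(K)@[uv[0],uv[1],1];d=np.array([d[0],-d[1],-d[2]])
    return -T[:3,:3].T@T[:3,3], T[:3,:3].T@d
def at(cam,uv,z):
    o,d=ray(cam,uv);return o+d*(z-o[2])/d[2]
def proj(cam,p):
    c=ctrl.calibration(cam);K=np.array(c["mtx"]);T=np.array(c["world_to_cam"])
    q=T[:3,:3]@np.array(p)+T[:3,3];q=K@[q[0],-q[1],-q[2]];return q[:2]/q[2]
def snap(cam,name):
    im=ctrl.snapshot(cam);cv2.imwrite(f"pics/{name}.png",im);return im
E
python3 - <<'E'
from h import *
np.set_printoptions(precision=4,suppress=True)
print(ctrl.get_state(),ctrl.tips_ahead)
for c in("scene","top"):
    snap(c,c+"0");print(c,ctrl.calibration(c))
    for l,z in(("charger",0),("bay_floor",.024),("lip_mouth",.047),("press_point",.058),("nose",.032),("leaf_bend",.041),("other_charger",0),("pack",.024)):
        for r in ctrl.mark_of(c,l)[:3]: print(l,r["uv"],round(r["confidence"],2),at(c,r["uv"],z))
E
```

```text
{'clock': 0.0, 'qpos': array([ 1.3808,  0.69  , -0.1945,  1.5664,  0.1573,  0.9025, -0.2151]), 'joint_vel': array([ 0.0001, -0.001 ,  0.0005,  0.0003, -0.0009,  0.0001, -0.001 ]), 'joint_torque': array([  0.0004, -53.9602,  -1.2668, -15.8544,   0.009 ,   0.0094,
         0.    ]), 'tool_pos': array([ 0.1386, -0.6091,  0.4039]), 'orientation': array([-0.0009,  0.9937,  0.1117, -0.0002]), 'force': array([0.5339, 0.1074, 0.3328]), 'torque': array([ 0.0359, -0.0357, -0.0104]), 'width': 0.08572774162182689} 0.1734
scene {'mtx': array([[479.6428,   0.    , 325.2214],
       [  0.    , 479.6428, 242.208 ],
       [  0.    ,   0.    ,   1.    ]]), 'world_to_cam': array([[ 0.7233,  0.6904, -0.015 , -0.3725],
       [-0.5216,  0.5604,  0.6434,  0.2088],
       [ 0.4526, -0.4575,  0.7654, -1.4804],
       [ 0.    ,  0.    ,  0.    ,  1.    ]])}
charger [354.5, 238.2] 0.78 [0.5096 0.1211 0.    ]
bay_floor [343.9, 228.0] 0.63 [0.4776 0.1129 0.024 ]
lip_mouth [369.1, 232.5] 0.63 [0.55   0.1307 0.047 ]
press_point [266.8, 232.9] 0.92 [ 0.3626 -0.0587  0.058 ]
press_point [398.5, 205.4] 0.85 [0.5509
[... 998 characters left out ...]
4798 0.1136 0.024 ]
lip_mouth [274.2, 238.5] 0.61 [0.5385 0.1382 0.047 ]
lip_mouth [285.5, 266.7] 0.53 [0.4686 0.1091 0.047 ]
press_point [284.8, 262.6] 0.97 [0.477  0.1099 0.058 ]
press_point [349.0, 318.6] 0.82 [ 0.344  -0.0436  0.058 ]
press_point [229.5, 346.0] 0.68 [0.2814 0.2346 0.058 ]
nose [366.2, 302.3] 0.89 [ 0.3836 -0.087   0.032 ]
nose [254.4, 342.3] 0.75 [0.289  0.1812 0.032 ]
nose [195.8, 252.0] 0.74 [0.5073 0.3333 0.032 ]
leaf_bend [278.9, 234.6] 0.65 [0.5496 0.1275 0.041 ]
other_charger [389.0, 243.0] 0.94 [ 0.5365 -0.151   0.    ]
pack [349.1, 318.2] 0.92 [ 0.3458 -0.0455  0.024 ]
pack [218.6, 244.1] 0.83 [0.5288 0.2798 0.024 ]
pack [287.4, 264.5] 0.77 [0.4773 0.1066 0.024 ]
```

Run:
```python
import cv2
a=cv2.imread("pics/top0.png")[180:400,180:440];cv2.imwrite("pics/a.png",cv2.resize(a,None,fx=3,fy=2.7))
b=cv2.imread("pics/top0.png");cv2.imwrite("pics/a.png",cv2.resize(a,(709,600)))
```

```text
(no output)
```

View pics/scene0.png

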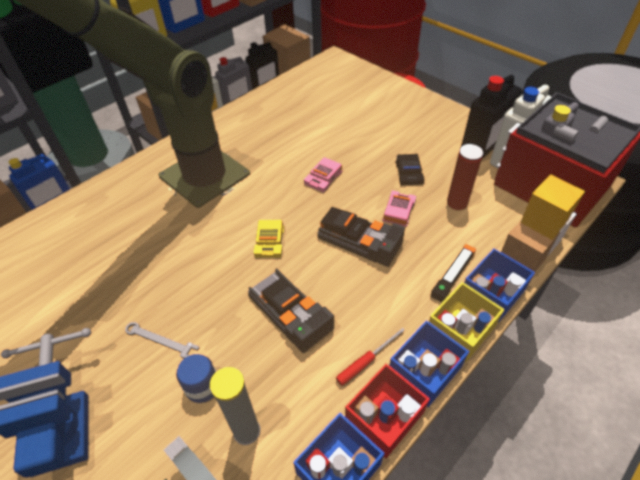

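View pics/a.png

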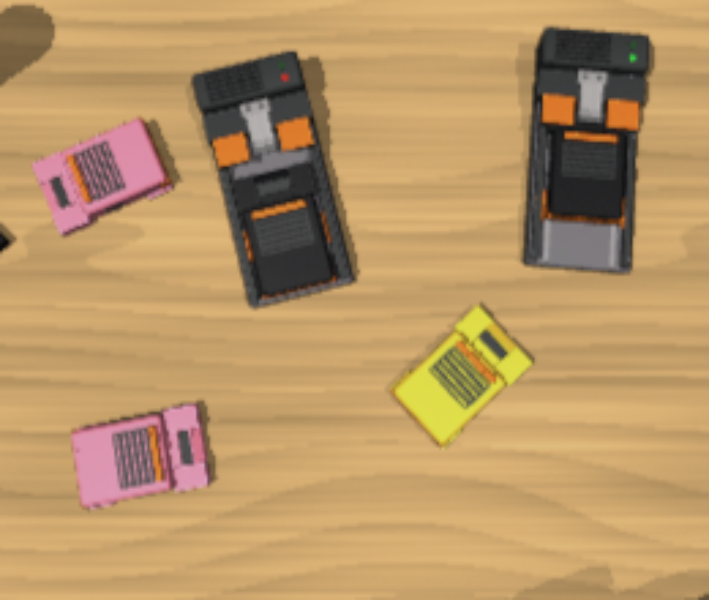

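The target is the red-lamp charger with the loose black pack, thumb rest at top-image pixel (285,262). Things that could be taken for it:
- yellow pack at (349,318)
- pink packs at (219,244) and (230,346)
- seated pack in the green-lamp charger at (396,240)
- dark spare pack at scene (409,168)

The crop confirms the choice.

Run:
```python
from h import *
np.set_printoptions(precision=3,suppress=True)
for l in("grease_tube","spray_can","oil_filter"):
    for r in ctrl.mark_of("scene",l)[:1]: print(l,r["uv"],round(r["confidence"],2),at("scene",r["uv"],0))
s=ctrl.get_state();Rt=R.from_quat(np.roll(s["orientation"],-1)).as_matrix();print(Rt)
# target: wrist view above bay
for p in([.40,-.35,.45],[.46,.10,.42]): print(Rt.T@(np.array(p)-s["tool_pos"]))
```

```text
grease_tube [250.5, 431.1] 0.87 [ 0.697 -0.411  0.   ]
spray_can [454.6, 202.9] 0.62 [0.632 0.419 0.   ]
oil_filter [202.4, 389.9] 0.68 [ 0.555 -0.425  0.   ]
[[ 0.975  0.222  0.   ]
 [ 0.222 -0.975 -0.   ]
 [ 0.     0.    -1.   ]]
[ 0.312 -0.195 -0.045]
[ 0.471 -0.62  -0.015]
```

{"op": "carry_out", "data": {
  "steps": [
    [[0,0,0],[0.036,-0.024,-0.012],0],
    [[0,0,0],[0.036,-0.024,-0.012],0],
    [[0,0,0],[0.036,-0.024,-0.012],0],
    [[0,0,0],[0.036,-0.024,-0.01],0],
    [[0,0,0],[0.036,-0.024,0],0]
  ]
}}

```text
clock: 1.55
tool_pos: [0.2889, -0.4515, 0.4522]
orientation: [0.001, 0.994, 0.112, 0.001]
force: [0.3, 0.1, 0.2]
width: 0.0126
```

{"op": "carry_out", "data": {
  "steps": [
    [[0,0,0],[0.036,-0.024,0],0],
    [[0,0,0],[0.036,-0.024,0],0],
    [[0,0,0],[0.036,-0.024,0],0],
    [[0,0,0],[0.02,-0.042,0],0],
    [[0,0,0],[0.02,-0.042,0],0]
  ]
}}

```text
clock: 2.05
tool_pos: [0.3982, -0.2658, 0.4508]
orientation: [0.0, 0.994, 0.112, 0.0]
force: [0.7, 0.6, -0.6]
width: 0.0001
```

{"op": "carry_out", "data": {
  "steps": [
    [[0,0,0],[0.02,-0.045,0],0],
    [[0,0,0],[0.02,-0.045,0],0],
    [[0,0,0],[0.02,-0.045,0],0],
    [[0,0,0],[0.02,-0.045,0],0],
    [[0,0,0],[0.02,-0.045,0],0]
  ]
}}

```text
clock: 2.55
tool_pos: [0.445, -0.024, 0.451]
orientation: [0.0, 0.994, 0.112, 0.0]
force: [1.1, -0.7, 1.4]
width: 0.0001
```

{"op": "carry_out", "data": {
  "steps": [
    [[0,0,0],[0.006,-0.04,0.01],0],
    [[0,0,0],[0.006,-0.04,0.01],0],
    [[0,0,0],[0.006,-0.034,0.01],0],
    [[0,0,0],[0,0,0],0],
    [[0,0,0],[0,0,0],0]
  ]
}}

```text
clock: 3.05
tool_pos: [0.437, 0.0898, 0.4206]
orientation: [0.0, 0.994, 0.113, -0.0]
force: [0.3, -0.7, 0.6]
width: 0.0001
```

Run:
```python
from h import *
np.set_printoptions(precision=4,suppress=True)
print(ctrl.get_state()["tool_pos"])
c="wrist";snap(c,"w1");print(at(c,(320,240),.05),ctrl.calibration(c))
for l,z in(("charger",0),("bay_floor",.024),("lip_mouth",.047),("press_point",.060),("nose",.033),("leaf_bend",.041),("pack",.027)):
    for r in ctrl.mark_of(c,l)[:2]: print(l,r["uv"],round(r["confidence"],2),at(c,r["uv"],z))
```

```text
[0.437  0.0898 0.4206]
[0.4006 0.0803 0.05  ] {'mtx': array([[353.4294,   0.    , 321.3851],
       [  0.    , 353.4294, 234.5093],
       [  0.    ,   0.    ,   1.    ]]), 'world_to_cam': array([[ 0.2219, -0.9751,  0.002 , -0.0121],
       [ 0.923 ,  0.2093, -0.3229, -0.376 ],
       [ 0.3144,  0.0735,  0.9464, -0.5404],
       [ 0.    ,  0.    ,  0.    ,  1.    ]])}
lip_mouth [303.1, 76.6] 0.61 [0.5473 0.1278 0.047 ]
press_point [413.6, 298.6] 0.98 [ 0.362  -0.0299  0.06  ]
press_point [163.5, 300.9] 0.97 [0.3018 0.2265 0.06  ]
nose [303.1, 93.7] 0.76 [0.5339 0.1261 0.033 ]
nose [97.0, 68.2] 0.66 [0.5136 0.3154 0.033 ]
leaf_bend [303.6, 66.5] 0.63 [0.5559 0.1301 0.041 ]
pack [309.2, 157.6] 0.91 [0.4766 0.1087 0.027 ]
pack [172.1, 290.9] 0.86 [0.2949 0.2305 0.027 ]
```

View pics/w1.png

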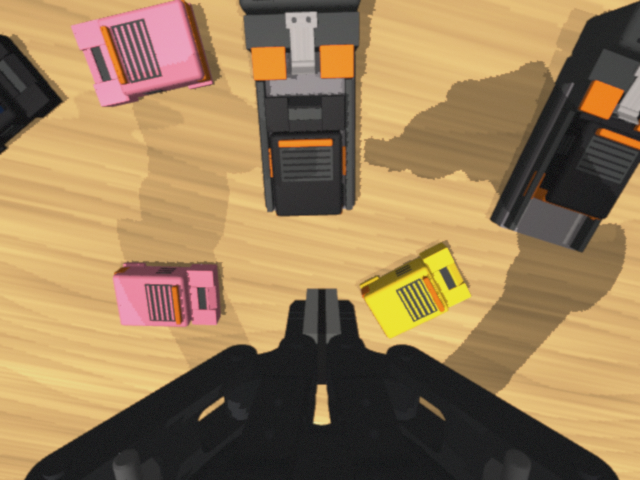

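The view shows the charger almost aligned with the image: lips' centre (304,63), ridge (306,143), tail top edge (308,213).

Run:
```python
from h import *
np.set_printoptions(precision=4,suppress=True)
c="wrist"
im=cv2.imread("pics/w1.png");hsv=cv2.cvtColor(im,cv2.COLOR_BGR2HSV)
m=cv2.inRange(hsv,(8,150,120),(20,255,255));m[:, :225]=0;m[:,380:]=0;m[200:]=0
n,_,st,ce=cv2.connectedComponentsWithStats(m)
P=[]
for s,q in zip(st[1:],ce[1:]):
    if s[4]>30: print(s,q,at(c,q,.052),at(c,q,.065))
a=at(c,(303,63),.052)
for uv,z in(((303.5,47),.052),((303.5,79),.052),((306,138),.066),((306,148),.064),((308,213),.056)): print(uv,at(c,uv,z))
```

```text
[ 319   44   35   34 1127] [336.5883  60.7542] [0.5654 0.1027 0.052 ] [0.5637 0.1029 0.065 ]
[ 251   46   36   35 1121] [268.463   62.9536] [0.5507 0.1599 0.052 ] [0.5495 0.1579 0.065 ]
[278 139  55   9 418] [304.7919 142.7081] [0.4919 0.1154 0.052 ] [0.493  0.1151 0.065 ]
[343 147   3  28  81] [343.963  160.7778] [0.4839 0.0759 0.052 ] [0.4853 0.0771 0.065 ]
[268 149   5  28  76] [270.1842 163.    ] [0.4665 0.1435 0.052 ] [0.4686 0.142  0.065 ]
(303.5, 47) [0.5695 0.1329 0.052 ]
(303.5, 79) [0.5449 0.1277 0.052 ]
(306, 138) [0.4973 0.1148 0.066 ]
(306, 148) [0.4886 0.1131 0.064 ]
(308, 213) [0.4276 0.0985 0.056 ]
```

{"op": "carry_out", "data": {
  "steps": [
    [[0,0,-1.4],[0,0,0.03],0],
    [[0,0,0],[0.015,-0.0035,0.045],0],
    [[0,0,0],[0.015,-0.0035,0.045],0],
    [[0,0,0],[0.0147,-0.0031,0.045],0],
    [[0,0,0],[0,0,0],0]
  ]
}}

```text
clock: 3.95
tool_pos: [0.4776, 0.1105, 0.2495]
orientation: [0.001, 0.992, 0.124, -0.005]
force: [-0.4, -0.6, 1.3]
width: -0.0001
```

Run:
```python
from h import *
np.set_printoptions(precision=4,suppress=True)
s=ctrl.get_state();print(s["tool_pos"],s["orientation"],s["force"])
c="wrist";a=snap(c,"w2");b=snap("scene","s2")[190:270,290:420];t=snap("top","t2")[200:300,240:340]
im=cv2.imread("pics/w2.png");hsv=cv2.cvtColor(im,cv2.COLOR_BGR2HSV)
m=cv2.inRange(hsv,(8,150,100),(20,255,255))
n,_,st,ce=cv2.connectedComponentsWithStats(m)
ex=np.array([.9686,.2487]);ey=np.array([-.2487,.9686]);o=np.array([.5165,.1207])
for q,z in zip(st[1:],ce[1:]):
    if q[4]>30:
        p=at(c,z,.052)[:2]-o;p2=at(c,z,.065)[:2]-o;print(q,z,ex@p,ey@p,ex@p2,ey@p2)
p=s["tool_pos"][:2]-o;print("tip charger",ex@p,ey@p)
cv2.imwrite("pics/b2.png",np.hstack([cv2.resize(a,(533,400)),cv2.resize(b,(260,400))[:, :]]))
```

```text
[0.4776 0.1105 0.2495] [ 0.0006  0.9922  0.1243 -0.005 ] [-0.4451 -0.6181  1.2881]
[  92    0   58  132 2146] [121.1123  63.7582] 0.0658635656310698 0.08696428781311287 0.06424850468260661 0.08031345313690338
[ 347   81   69   63 4062] [380.143  111.1393] 0.0454778323478499 -0.029855925920807977 0.04538329748188682 -0.027793403099503004
[ 212   82   70   62 4013] [247.5766 111.918 ] 0.04534092001886241 0.031889073840152896 0.04525659713616965 0.02934617573810122
[380 252   4  44  85] [381.5294 275.6235] -0.03880034461501519 -0.03484130327806751 -0.03260875945393537 -0.03240693235115338
[ 264  255  103   16 1617] [314.8423 262.53  ] -0.030941964861682558 0.0012680039820595595 -0.025336518605450022 0.0010090627407412908
[  2 404  30  20 250] [ 17.044 412.88 ] -0.13266317380509438 0.18918663934317123 -0.11947057092353584 0.17491126894109232
tip charger -0.04024341710902673 -0.00022959294711764528
```

View pics/b2.png

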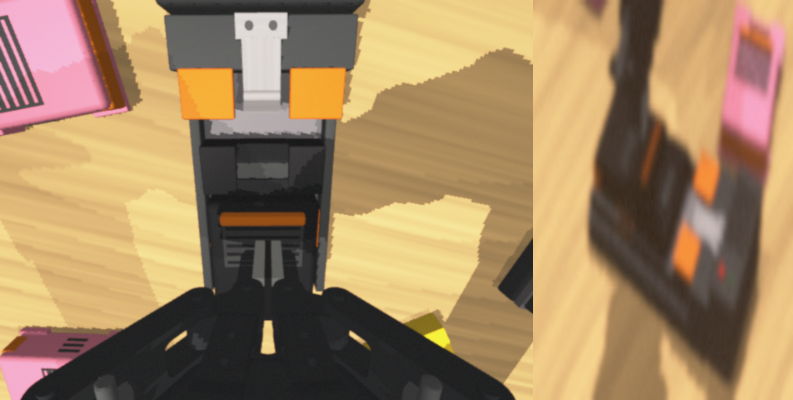

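The wrist view shows the shut tips on the thumb rest, just behind the ridge and centred within 1 mm. Now I press down.

{"op": "carry_out", "data": {
  "steps": [
    [[0,0,0],[0,-0.001,0.006],0],
    [[0,0,0],[0,0,0.005],0],
    [[0,0,0],[0,0,0.003],0],
    [[0,0,0],[0,0,0.003],0],
    [[0,0,0],[0,0,0],0]
  ]
}}

```text
clock: 4.6
tool_pos: [0.4776, 0.1109, 0.2387]
orientation: [0.0, 0.992, 0.124, 0.0]
force: [0.5, 1.0, -0.1]
width: -0.0001
```

{"op": "carry_out", "data": {
  "steps": [
    [[0,0,0],[0,0,0.003],0],
    [[0,0,0],[0,0,0.003],0],
    [[0,0,0],[0,0,0],0]
  ]
}}

```text
clock: 4.9
tool_pos: [0.4783, 0.1111, 0.2327]
orientation: [-0.0, 0.992, 0.124, 0.001]
force: [0.3, 0.9, 5.2]
width: -0.0001
```

{"op": "carry_out", "data": {
  "steps": [
    [[0,0,0],[0,0,0.002],0],
    [[0,0,0],[0,0,0.002],0],
    [[0,0,0],[0,0,0],0]
  ]
}}

```text
clock: 5.2
tool_pos: [0.4792, 0.1113, 0.2297]
orientation: [-0.0, 0.992, 0.124, 0.002]
force: [2.5, 0.8, 12.7]
width: -0.0
```

{"op": "carry_out", "data": {
  "steps": [
    [[0,0,0],[0,0,0.001],0],
    [[0,0,0],[0,0,0.0005],0],
    [[0,0,0],[0,0,0],0]
  ]
}}

```text
clock: 5.5
tool_pos: [0.4792, 0.1114, 0.2294]
orientation: [-0.0, 0.992, 0.124, 0.003]
force: [0.3, 0.4, 22.5]
width: -0.0
```

Run:
```python
from h import *
np.set_printoptions(precision=4,suppress=True)
s=ctrl.get_state();print(s["tool_pos"],s["orientation"],s["force"],s["torque"])
a=snap("wrist","w3")[60:360,180:460];b=snap("scene","s3")[190:270,310:420]
cv2.imwrite("pics/b3.png",np.hstack([cv2.resize(a,(400,430)),cv2.resize(b,(400,430))]))
```

```text
[0.4792 0.1114 0.2294] [-0.0004  0.9923  0.1237  0.003 ] [ 0.337   0.3647 22.5001] [-0.0345 -0.0893 -0.0199]
```

View pics/b3.png

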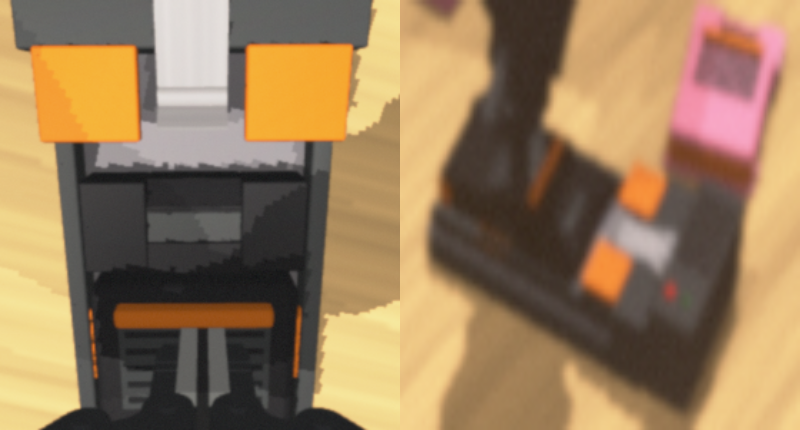

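The force rose 10 N with only 0.3 mm of travel, so the nose is flat on the floor. Now I slide forward while keeping it pressed.

{"op": "carry_out", "data": {
  "steps": [
    [[0,0,0],[0.003,0,0],0],
    [[0,0,0],[0.003,0,0],0],
    [[0,0,0],[0.003,0,0],0],
    [[0,0,0],[0.003,0,0],0],
    [[0,0,0],[0,0,0],0]
  ]
}}

```text
clock: 6.1
tool_pos: [0.4854, 0.1128, 0.2293]
orientation: [0.002, 0.992, 0.124, -0.005]
force: [-11.7, -2.6, 36.2]
width: -0.0001
```

{"op": "carry_out", "data": {
  "steps": [
    [[0,0,0],[0.003,0,0],0],
    [[0,0,0],[0.003,0,0],0],
    [[0,0,0],[0.003,0,0],0]
  ]
}}

```text
clock: 6.4
tool_pos: [0.4932, 0.1145, 0.2293]
orientation: [0.002, 0.992, 0.124, -0.006]
force: [-14.6, -3.4, 38.2]
width: 0.0002
```

{"op": "carry_out", "data": {
  "steps": [
    [[0,0,0],[0,0,-0.0008],0],
    [[0,0,0],[0,0,-0.0004],0]
  ]
}}

```text
clock: 6.6
tool_pos: [0.4958, 0.1152, 0.2294]
orientation: [0.001, 0.992, 0.124, -0.003]
force: [-5.1, -0.7, 13.6]
width: 0.0002
```

```bash
cat > m.py <<'E'
from h import *
import sys
np.set_printoptions(precision=4,suppress=True)
s=ctrl.get_state();print(s["tool_pos"],s["force"])
a=snap("wrist",sys.argv[1]);hsv=cv2.cvtColor(a,cv2.COLOR_BGR2HSV)
m=cv2.inRange(hsv,(5,150,70),(20,255,255));m[:,:190]=0;m[:,450:]=0
n,_,st,ce=cv2.connectedComponentsWithStats(m)
ex=np.array([.9686,.2487]);ey=np.array([-.2487,.9686]);o=np.array([.5165,.1207])
for q,z in zip(st[1:],ce[1:]):
    if q[4]>60:
        p=at("wrist",z,.052)[:2]-o;p2=at("wrist",z,.061)[:2]-o;print(q,"lip",ex@p,ey@p,"ridge",ex@p2,ey@p2)
E
python3 m.py w4
```

```text
[0.4958 0.1152 0.2294] [-5.1164 -0.6985 13.5981]
[ 203  131   76   65 4595] lip 0.04332985026051538 0.031156133278224203 ridge 0.04453793823544114 0.029162599896678295
[ 348  130   75   66 4593] lip 0.043502236313849876 -0.02726718932478918 ridge 0.0446997161243326 -0.025665511832309654
[ 259  271  113   19 1963] lip -0.009929752112233344 0.0014735844620583673 ridge -0.005444214429459247 0.0013066336423739175
[243 300   8  46 191] lip -0.03262446331775217 0.03463353677181187 ridge -0.026742355414838975 0.032426013526346865
[384 301   4  45  79] lip -0.03193165049537341 -0.0320209406599299 ridge -0.026092176391458676 -0.030126730361525578
```

{"op": "carry_out", "data": {
  "steps": [
    [[0,0,0],[0.003,0,0.0005],0],
    [[0,0,0],[0.003,0,0],0]
  ]
}}

```text
clock: 6.85
tool_pos: [0.5001, 0.1163, 0.2294]
orientation: [0.002, 0.992, 0.124, -0.005]
force: [-10.3, -3.1, 27.8]
width: -0.0002
```

{"op": "carry_out", "data": {
  "steps": [
    [[0,0,0],[0.003,0,0],0],
    [[0,0,0],[0.003,0,0],0]
  ]
}}

```text
clock: 7.05
tool_pos: [0.506, 0.1177, 0.2294]
orientation: [0.002, 0.992, 0.124, -0.005]
force: [-10.9, -2.9, 27.4]
width: 0.0003
```

```bash
python3 m.py w5
```

```text
[0.506  0.1177 0.2294] [-10.9402  -2.9386  27.4429]
[ 347  155   73   63 4349] lip 0.04481069530559261 -0.02719559385010286 ridge 0.04662191916724305 -0.02560195705459898
[ 205  156   74   62 4334] lip 0.04459148166517113 0.031185027574999843 ridge 0.046416216489067526 0.02918044680314927
[ 259  271  113   19 1953] lip 0.0009023039155019395 0.0014059098031483203 ridge 0.005419767303170344 0.0012367282115627036
[244 315   7  31 141] lip -0.025865856832387443 0.034487283959423944 ridge -0.019698570885492133 0.03227917268987927
```

{"op": "carry_out", "data": {
  "steps": [
    [[0,0,0],[0.003,0,0],0],
    [[0,0,0],[0.003,0,0],0]
  ]
}}

```text
clock: 7.3
tool_pos: [0.5108, 0.119, 0.2293]
orientation: [0.002, 0.992, 0.124, -0.007]
force: [-16.9, -2.9, 34.4]
width: -0.0001
```

{"op": "carry_out", "data": {
  "steps": [
    [[0,0,0],[0.003,0,0],0],
    [[0,0,0],[0.002,0,0],0]
  ]
}}

```text
clock: 7.5
tool_pos: [0.513, 0.1196, 0.2293]
orientation: [0.003, 0.992, 0.124, -0.01]
force: [-21.1, -3.3, 39.2]
width: -0.0001
```

```bash
python3 m.py w6
```

```text
[0.513  0.1196 0.2293] [-21.1442  -3.3267  39.1771]
[ 205  169   75   61 4240] lip 0.04359012481705362 0.031101629196361117 ridge 0.045867364576299925 0.029092187066149768
[ 347  168   72   61 4230] lip 0.04384731126902255 -0.027214749981812197 ridge 0.04610857178391979 -0.025600938766823372
[ 259  272  113   19 1997] lip 0.004817374156601532 0.0010757200046369144 ridge 0.00950360261701314 0.0009318168097082564
[244 323   7  23 109] lip -0.024126976890954742 0.034415557134660525 ridge -0.01764240775446494 0.03220021743917839
```

{"op": "carry_out", "data": {
  "steps": [
    [[0,0,0],[0.002,0,-0.0006],0],
    [[0,0,0],[0.002,0,0],0]
  ]
}}

```text
clock: 7.75
tool_pos: [0.5169, 0.1205, 0.2294]
orientation: [0.003, 0.992, 0.124, -0.01]
force: [-15.1, -3.7, 28.9]
width: -0.0
```

{"op": "carry_out", "data": {
  "steps": [
    [[0,0,0],[0.002,0,-0.0002],0],
    [[0,0,0],[0.002,0,0],0]
  ]
}}

```text
clock: 7.95
tool_pos: [0.5214, 0.1217, 0.2294]
orientation: [0.003, 0.992, 0.124, -0.01]
force: [-20.2, -4.2, 31.8]
width: -0.0
```

```bash
python3 m.py w7; python3 -c "
import cv2
a=cv2.imread('pics/w7.png')[120:360,180:460];cv2.imwrite('pics/b7.png',cv2.resize(a,(700,600)))"
```

```text
[0.5214 0.1217 0.2294] [-20.187   -4.1616  31.8386]
[ 346  189   71   60 3990] lip 0.04360983653458651 -0.027140707712135316 ridge 0.04641368655990253 -0.025533919973847238
[ 208  190   73   59 4021] lip 0.043413093932402086 0.031092228904068916 ridge 0.04622915617304208 0.0290843792786042
[ 259  274  113   18 1975] lip 0.012652362107978755 0.0011459723341283314 ridge 0.01737780582669451 0.0009969480434675684
```

View pics/b7.png

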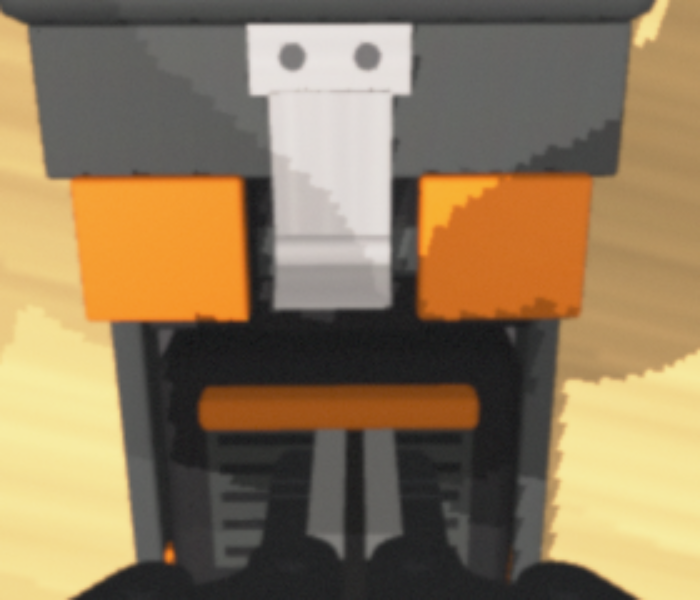

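The ridge reads 17.4 mm in the charger frame, with home at 17. I'll push a little more to find the stop.

{"op": "carry_out", "data": {
  "steps": [
    [[0,0,0],[0.002,0,-0.0003],0],
    [[0,0,0],[0,0,0],0]
  ]
}}

```text
clock: 8.2
tool_pos: [0.522, 0.122, 0.2294]
orientation: [0.003, 0.992, 0.124, -0.011]
force: [-20.2, -4.6, 29.7]
width: -0.0
```

{"op": "carry_out", "data": {
  "steps": [
    [[0,0,0],[0.002,0,-0.0003],0],
    [[0,0,0],[0,0,0],0]
  ]
}}

```text
clock: 8.4
tool_pos: [0.5227, 0.1222, 0.2294]
orientation: [0.004, 0.992, 0.124, -0.013]
force: [-22.2, -3.9, 30.7]
width: 0.0004
```

{"op": "carry_out", "data": {
  "steps": [
    [[0,0,0],[0.002,0,-0.0005],0],
    [[0,0,0],[0.002,0,-0.0005],0],
    [[0,0,0],[0,0,0],0]
  ]
}}

```text
clock: 8.7
tool_pos: [0.524, 0.1226, 0.2294]
orientation: [0.005, 0.992, 0.124, -0.017]
force: [-28.5, -4.5, 29.8]
width: 0.0002
```

```bash
python3 m.py w8
```

```text
[0.524  0.1226 0.2294] [-28.4725  -4.5331  29.8183]
[ 346  189   72   60 4008] lip 0.04363481985398435 -0.02716891723521804 ridge 0.04660163884715949 -0.025535198662774507
[ 207  190   73   59 4015] lip 0.04352428333236863 0.0310373138267557 ridge 0.046498022585597716 0.02902696752530738
[ 259  274  113   19 2001] lip 0.012536852961757411 0.0011060478342721936 ridge 0.01745059424716553 0.0009695812368402838
```

The ridge hasn't moved while the push rose to 29 N, so the pack is at the stop. Now I let go upward, unwinding the push at the same time.

{"op": "carry_out", "data": {
  "steps": [
    [[0,0,0],[-0.005,0,-0.001],0],
    [[0,0,0],[-0.004,0,-0.004],0],
    [[0,0,0],[-0.001,0,-0.02],0],
    [[0,0,0],[0,0,-0.03],0],
    [[0,0,0],[0,0,-0.04],0]
  ]
}}

```text
clock: 9.25
tool_pos: [0.5252, 0.123, 0.3247]
orientation: [0.0, 0.992, 0.124, -0.002]
force: [0.3, 0.3, -0.3]
width: -0.0001
```

{"op": "carry_out", "data": {
  "steps": [
    [[0,0,0],[-0.03,0,-0.03],0],
    [[0,0,0],[-0.03,0,-0.02],0],
    [[0,0,0],[0,0,0],0],
    [[0,0,0],[0,0,0],0]
  ]
}}

```text
clock: 9.65
tool_pos: [0.4678, 0.1084, 0.3756]
orientation: [0.0, 0.992, 0.124, 0.0]
force: [1.2, 0.4, -0.5]
width: 0.0001
```

```bash
python3 m.py w9
python3 - <<'E'
from h import *
a=cv2.imread("pics/w9.png")[40:300,180:460];b=snap("scene","s9")[190:270,310:420]
cv2.imwrite("pics/b9.png",np.hstack([cv2.resize(a,(450,420)),cv2.resize(b,(350,420))]))
E
```

```text
[0.4678 0.1084 0.3756] [ 1.2294  0.4301 -0.472 ]
[190  33  24  83 487] lip 0.06252985607175793 0.09022182444546502 ridge 0.06167680917333719 0.08742168631723476
[ 260   85   40   37 1379] lip 0.043070786546291956 0.030970859867440022 ridge 0.042816782902534344 0.029994749893089194
[ 336   85   40   36 1381] lip 0.04337973985468821 -0.027298112349692046 ridge 0.04311622515002613 -0.026480424593008367
[288 133  63  10 562] lip 0.016775641519524234 0.000909574559290049 ridge 0.01733112823901646 0.0008588947637451753
[276 191   6  32 151] lip -0.03932724750891113 0.03553068076596518 ridge -0.03704464546175064 0.03441419768959328
[357 191   4  31  92] lip -0.03968008657365312 -0.03284468918735633 ridge -0.037386622452052785 -0.03185625126007868
[440 329  10  22 108] lip -0.1704228876405908 -0.12067509632465417 ridge -0.1641045346119228 -0.11698281827382619
[371 334  10  16 101] lip -0.17328907948849 -0.05314430528472639 ridge -0.16688249136251646 -0.05153094805802049
```

View pics/b9.png

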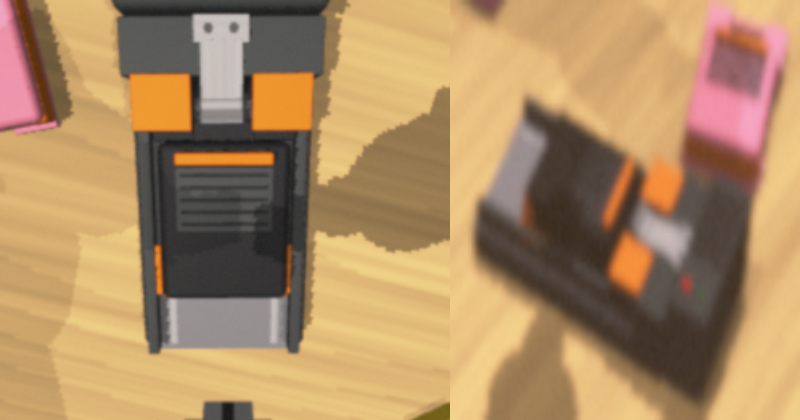

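After release the ridge sits 25.9 mm behind the lips' centre (26 expected at home) and about 1 mm off centre. It lies flat, and the arm is clear.

```bash
python3 -c "
from cell import ctrl
print(ctrl.finish_job())"
```

```text
the job is handed in; nothing more can be done
None
```

The pack in the red-lamp charger is home against the end stop, and I handed the job in at about 10 s on the robot's clock. I pressed its nose flat with the shut fingertips and slid it under the lips and leaf spring, keeping it pressed. Then I let go upward.

- **Pressing and sliding:** I pressed with roughly 14 to 39 N. At the end stop the push rose to 29 N while the pack no longer moved.
- **Position after release:** the orange ridge sits 25.9 mm behind the lips' centre, where 26 mm means fully home. It is about 1 mm off centre across the bay. The last picture shows it lying flat.
- **Robot and bench:** the wrist force was back near zero (1.4 N or less), with the arm clear of everything. The arm touched nothing but the pack. I did not re-measure the other things on the bench.
- **Not measured directly:** I never measured the leaf spring's angle. That it passed over the nose and dropped into the groove is inferred from the resistance before home and the pack's final position. No check failed or disagreed by more than about 2 mm, which is within the camera calibration error.

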